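# Cover the slug well of the magnetism kit and latch it

## Task

Close up the slug well in the pine kit box: swing the steel turn latch clear of the well, set the white compass rose cover down fully home and flush on the two dark steel pins (lower it on, do not drop it; either way round is fine), then swing the latch all the way back so that its nose holds the cover. Leave the slug in its well and everything else where it is.

Things in the scene. Friction and masses are not known exactly. Their poses are not given: they have to be found in the camera images.
- kitbox: Pine kit box, fixed, 220 (x) x 270 (y) x 50 mm high. Origin: centre of its underside. Its -y half is a solid deck, 50 mm above the desk, with a 46 x 40 mm well, 32 deep; its +y half an open bay (walls 8 mm) with the magnet and the top. A fixed lid 270 mm tall is propped open along its +y edge, leaning outward.
- seat (a point): Centre of the well's mouth on the deck's top face (x 0, y -65, z 50 mm of the box), axes as the box's. Two dark steel pins, 8 mm diameter, 15 mm tall, top 6 mm tapered to 4 mm, stand on the deck at y +40 and -40 mm from here. The seated cover's origin comes here, its x axis along the box's y (either way round).
- latch_pivot (a point): Pivot of the latch (vertical axis), 85 mm towards the box's -x from the seat, at the lower face of the latch lever, 9 mm above the deck. Axes as the box's.
- latch_knob (a point): Grip point on the latch's black knob: upright cylinder, 16 mm diameter, 30 mm tall, standing on the lever's tail 55 mm from the pivot. This point lies on the knob's axis, 24 mm above the lever's top face, 6 mm below the knob's top, 39 mm above the deck.
- latch (a joint): Angle of the steel turn latch (14 mm wide, 6 thick, underside 3 mm above a seated cover). 0: stop, nose (62 mm from the pivot) pointing to the box's +x over the well and the cover's edge, tail with knob to -x. Grows anticlockwise from above to 1.75 (knob swings towards the box's -y); from 0.8 on the nose is clear of the cover. Stays where it is left.
- cover: White plastic compass rose plate, loose, starts lying flat on the desk: 110 (x) x 70 (y) x 6 mm, with two 12 mm through holes at x +40 and -40 mm. Origin: centre of its underside; z up. A red upright grip bar stands on its middle: 44 mm along x, 12 mm wide along y, 32 mm tall (top 38 mm above the underside). About 70 g.
- cover_grip (a point): Grip point on the red bar of the cover: 30 mm above the cover's underside, over its origin, axes as the cover's. Pinch the bar across y.
- slug: Steel slug, cylinder 20 mm diameter, 25 mm tall, standing in the well, below the deck's face. Origin: its underside. Bystander.
- magnet: Red horseshoe magnet with silver ends, about 75 x 66 x 12 mm, lying in the open bay. Bystander.
- top: Wooden spinning top, 44 mm diameter, 60 mm tall, standing on its head in the open bay with its iron spindle up. Bystander.
- eraser: White eraser, 50 x 22 x 13 mm, on the desk. Bystander.
- plotter: Small round brass plotting compass, 44 mm diameter, 13 mm tall, on the desk. Bystander.
- jar: Glass jar with a green cap, 56 mm diameter, 75 mm tall, on the desk. Bystander.
Not all that is in view belongs to the job. There is more than one size of the cover; the job needs the largest.

How it is judged:
By the outcome, as a careful person would: the job done as asked, in the order asked, and still so for the second after the job is handed in, with the robot touching nothing.
It also fails if it takes over 58 s, if anything falls off the work surface, if the arm or the gripper's body presses on something with over 40 N, if the wrist force passes 120 N, or if a joint passes its speed limit or range.

## Robot

A 6-joint arm with a two-finger parallel gripper is mounted at the origin on the work surface. World frame = base frame: x ahead of the robot, y to its left, z up, the work surface at z = 0. Lengths are in m, angles in rad, forces in N, time in s.
With the tool pointing down it reaches from about 0.425 to 0.95 m from the base axis. Payload 3.5 kg.
Tool frame: the origin (TCP) lies between the finger pads; the fingertips stand 19 mm ahead of it and the grasp point (between the pads) is the TCP; z points along the fingers, y is the line along which they close (so a half turn about z gives the same grasp; the last joint's range is limited). The gripper opens to 85 mm and grips with 20 to 120 N. Pads are 22 mm wide; open, the fingers measure 114 mm over their backs; the gripper's body (76 mm by 85 mm) begins 54 mm behind the grasp point. The pads swing forward as they close: fully open they stand 13 mm farther back than shut.
Start: joints at [-1.413, 0.286, 1.577, -0, 1.279, -0.15], TCP at [0.205, -0.643, 0.25] pointing down, gripper open.
Joint ranges: [-2.77, 2.77], [-0.9, 2.22], [0.21, 2.48], [-1.53, 4.67], [0.24, 2.81], [-2.84, 2.84]. Speed limits (rad/s): [2.79, 2.79, 3.14, 3.14, 3.14, 3.14].

## Interface

Orientations are given as a unit quaternion [x, y, z, w].
In Python, from plant import monitor, eyes, ctrl gives the robot as it stands.
- The arm moves only by the shell command python3 -m handwheel 'ROWS' [FORCE]. ROWS is JSON, a list of rows, each a list of 7 numbers: the shift along the tool's x, y, z in units of 40 cm (1.0 is 40 cm), then the turn, a rotation vector about the tool's x, y, z in units of pi rad (1.0 is pi rad), then the opening, from -1 (shut) to 1 (fully open). A call has 1 to 12 rows; each row is the pose to reach, as a shift and turn from the pose commanded when the call began, along the tool's axes at that moment, turning the shorter way round; what a row does not reach only later rows make up. A row lasts 1/8 s, in which the tool goes at most 62.5 mm and 10.7 degrees, less where a joint would pass 70% of its speed; a pose out of reach is approached as far as the arm can. A call with a number of a shift or a turn outside -1 to 1 is refused whole. A call with a gripper value outside its range is refused whole. The fingers move at their own pace and stop on an object; FORCE is the grip in N (left out, the last holds). Time passes only in rows, so rows that repeat a pose let the fingers close. It gives the time, the measured TCP pose, the force, the opening and the grip force at its end, in the units of the state.
- monitor.get_state(): the state, without advancing time (a new reading comes with each control period).
- eyes.read_camera(name): name is "scene" or "top" or "wrist"; returns the picture (400x640x3 uint8, red, green, blue); there is no depth.
- eyes.camera_params(name): a dict with "K" (3x3 intrinsics, pixels), "k1" (the pictures are not rectified: a ray, as slopes to the right and down, at radius r is drawn at 1 + k1 r^2 times it, then the intrinsics apply), "R" (3x3) and "t" (3): a world point X has camera coordinates R X + t. Camera axes: x right, y down, z forward; pixel columns grow to the right and rows downward; lengths in m; the calibration is good to about 2 mm. A picture is of the moment at which its call begins: read the wrist's pose just before it. camera_params takes no time and is no camera call; for the wrist camera it gives the pose at the moment of the call.
- ctrl.sign_off(): hands the job in; it is judged then, once.
The state is a dict: "time": time; "qpos": joint angles; "dq": joint speeds; "joint_efforts": joint torques, N m; "eef_pos": TCP position; "tcp_rot": TCP orientation; "contact_force": force on the tool from outside, world axes, zero at the start; "wrist_torque": the same for the moment, N m; "opening": opening from 0.0 (shut) to 1.0 (fully open); "finger_force": force on a finger pad.
Only numpy, scipy, OpenCV 4.12 (cv2) and the standard library are available. Lean on these libraries where they do the work, as an engineer would, in place of code of your own. Each camera call takes 0.05 s, during which the arm holds its last target. There are 200 camera calls.

## Working session

There is one attempt and no reset: what is moved stays moved. The work goes in short steps, Python scripts to look and compute and a shell command to move; the robot and the scene stay as the last step left them, time stands still between calls to the robot, and variables do not carry over. Pictures are saved under pics/ and viewed, at most 10 in all, crops included, and the job is handed in when it is done.

```bash
mkdir -p pics; ls; python3 - <<'E'
from plant import monitor, eyes
import cv2, numpy as np
for n in ("scene","top"):
    im=eyes.read_camera(n); cv2.imwrite(f"pics/{n}0.png",im[:,:,::-1]); 
    p=eyes.camera_params(n); print(n,{k:np.round(v,4).tolist() for k,v in p.items()})
s=monitor.get_state(); print(s)
E
```

```text
pics
scene {'K': [[430.1554, 0.0, 314.035], [0.0, 430.1554, 193.8547], [0.0, 0.0, 1.0]], 'k1': -0.0478, 'R': [[0.2326, 0.9726, -0.002], [0.821, -0.1974, -0.5357], [-0.5214, 0.123, -0.8444]], 't': [-0.0787, -0.4422, 1.3472]}
top {'K': [[397.2827, 0.0, 320.9375], [0.0, 397.2827, 200.4676], [0.0, 0.0, 1.0]], 'k1': 0.01, 'R': [[0.0115, -0.9996, 0.0269], [-0.9952, -0.0141, -0.0969], [0.0972, -0.0257, -0.9949]], 't': [-0.0898, 0.5889, 1.009]}
{'time': 0.1, 'qpos': array([-1.41300886e+00,  2.87100620e-01,  1.57803824e+00,  7.59413120e-06,
        1.27858866e+00, -1.50000262e-01]), 'dq': array([ 0.00044278, -0.00064659, -0.00377773, -0.00055432, -0.00047903,
       -0.00219562]), 'joint_efforts': array([ 6.18972008e-04, -4.07296515e+01, -2.93699455e+01, -1.74267843e-04,
        3.42941661e-03, -1.70189089e-06]), 'eef_pos': array([ 0.20443368, -0.64271697,  0.24906562]), 'tcp_rot': array([ 9.88181297e-01,  1.53285958e-01, -5.21225744e-07, -1.06743617e-03]), 'contact_force': array([0.34954794, 0.52689347, 0.39294229]), 'wrist_torque': array([-0.00493642, -0.00246179,  0.00506943]), 'finger_force': 0.0, 'opening': 1.0024237999664574}
```

View pics/top0.png

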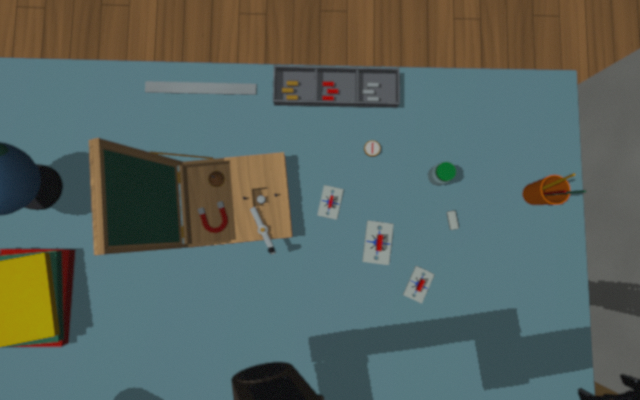

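View pics/scene0.png

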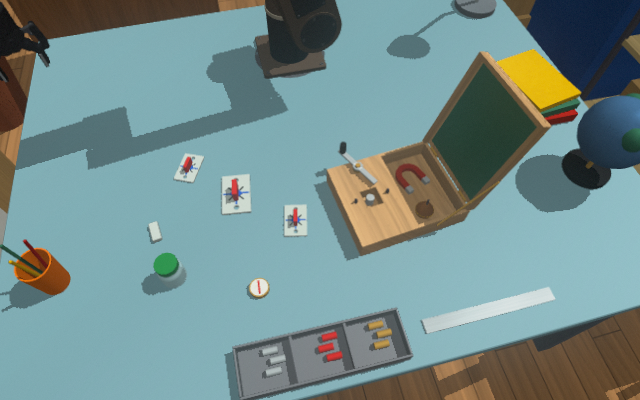

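The top view shows the box at about (240,200), with the deck towards the right. The lever runs from (253,208) to the knob at (271,250). The largest cover is the middle one at (378,242). Next I'll measure this in code.

```bash
cat > h.py <<'E'
from plant import monitor, eyes
import cv2, numpy as np
from scipy.spatial.transform import Rotation as Ro
def ray(p,uv):
    K=p["K"];k=p["k1"]
    d=(np.array(uv,float)-[K[0][2],K[1][2]])/[K[0][0],K[1][1]]
    u=d.copy()
    for _ in range(20): u=d/(1+k*(u@u))
    R=np.array(p["R"]);t=np.array(p["t"])
    return -R.T@t, R.T@np.array([u[0],u[1],1])
def onz(p,uv,z):
    o,d=ray(p,uv); return o+d*(z-o[2])/d[2]
def proj(p,X):
    c=np.array(p["R"])@np.array(X)+np.array(p["t"]); u=c[:2]/c[2]; u=u*(1+p["k1"]*(u@u))
    K=np.array(p["K"]); return u*[K[0,0],K[1,1]]+K[:2,2]
def rows(target_xyz, yaw=None):
    """shift (units 0.4m, tool axes) and z-turn (units pi) from the measured pose; yaw = world direction of tool y (mod pi)"""
    s=monitor.get_state(); R=Ro.from_quat(s["tcp_rot"])
    sh=R.inv().apply(np.array(target_xyz)-s["eef_pos"])/0.4
    y=R.apply([0,1,0]); cur=np.arctan2(y[1],y[0])
    if yaw is not None:
        d=(yaw-cur+np.pi/2)%np.pi-np.pi/2
        return np.round(sh,4), "turn z", round(-d/np.pi,4),"q6",round(s["qpos"][5],3)
    return np.round(sh,4)
E
python3 - <<'E'
from h import *
t=cv2.imread("pics/top0.png"); s=cv2.imread("pics/scene0.png")
a=cv2.resize(t[145:265,220:400],None,fx=4.4,fy=4.4,interpolation=cv2.INTER_CUBIC)
cv2.imwrite("pics/crop.png",a)
p=eyes.camera_params("top")
for n,uv,z in [("nose",(253,208),.062),("knob",(271,250),.095),("cover",(378,242),.03),("seat",(261,197),.05),("c1",(231,158),.05),("c2",(286,153),.05),("c3",(292,236),.05)]: print(n,onz(p,uv,z).round(4))
E
```

```text
nose [0.5654 0.0894 0.062 ]
knob [0.4619 0.0385 0.095 ]
cover [ 0.4837 -0.2317  0.03  ]
seat [0.5948 0.0716 0.05  ]
c1 [0.6946 0.151  0.05  ]
c2 [0.7102 0.0101 0.05  ]
c3 [ 0.4965 -0.0093  0.05  ]
```

View pics/crop.png

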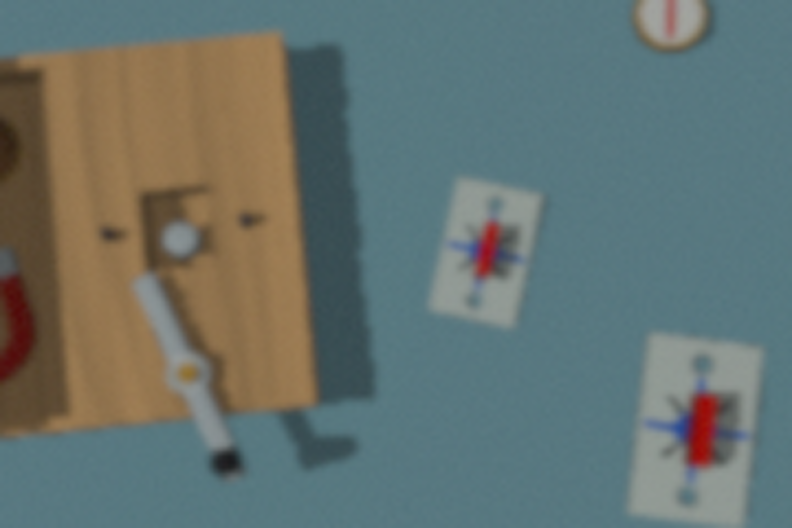

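The crop shows the deck corners at about (283,33) and (317,402), and the pins at (112,234) and (252,219). The latch runs from the nose at (147,280) through the pivot at (188,372) to the knob at (227,460). The large cover is centred near (697,430).

```bash
python3 - <<'E'
from h import *
p=eyes.camera_params("top")
f=lambda u,v,z: onz(p,((u+.5)/4.4+219.5,(v+.5)/4.4+144.5),z)
c=[f(*q,.006) for q in [(648,332),(763,347),(745,525),(627,514)]]
print("cover",np.mean(c,0).round(4),np.linalg.norm(c[0]-c[3]),np.linalg.norm(c[0]-c[1]), [np.degrees(np.arctan2(*(a-b)[1::-1])).round(1) for a,b in((c[0],c[3]),(c[1],c[2]))])
for n,q in dict(c2=(283,33,.05),c3=(317,402,.05),slug=(180,238,.043),pivot=(188,372,.066),knob=(226,460,.095),pinN=(112,234,.055),pinS=(252,219,.055)).items(): print(n,f(*q).round(4))
s=monitor.get_state();w=eyes.camera_params("wrist");R=Ro.from_quat(s["tcp_rot"])
R_=np.array(w["R"]);o=-R_.T@np.array(w["t"])
print("cam in tool",R.inv().apply(o-s["eef_pos"]).round(4),"\n",(R_@R.as_matrix()).round(3),np.array(w["K"]).round(1).tolist(),w["k1"])
print(R.as_matrix().round(3)); print(rows([.53,.04,.36],np.radians(95)))
E
```

```text
cover [ 0.4833 -0.2351  0.006 ] 0.11016918021383057 0.07053468580046791 [np.float64(-6.6), np.float64(-6.2)]
c2 [0.7124 0.0155 0.05  ]
c3 [ 0.4965 -0.0085  0.05  ]
slug [0.5911 0.0736 0.043 ]
pivot [0.5125 0.0641 0.066 ]
knob [0.464  0.0386 0.095 ]
pinN [0.5917 0.1112 0.055 ]
pinS [0.6015 0.0308 0.055 ]
cam in tool [ 0.0748  0.0008 -0.1232] 
 [[ 0.001  1.    -0.001]
 [-0.956  0.    -0.293]
 [-0.293  0.001  0.956]] [[340.0, 0.0, 319.8], [0.0, 340.0, 200.5], [0.0, 0.0, 1.0]] -0.07333755164279473
[[ 0.953  0.303 -0.   ]
 [ 0.303 -0.953  0.002]
 [ 0.    -0.002 -1.   ]]
(array([ 1.2928, -1.3806, -0.274 ]), 'turn z', np.float64(0.0702), 'q6', np.float64(-0.15))
```

```bash
R='[0.65,-0.69,-0.14,0,0,0.035,1]'; python3 -m handwheel '[[0.65,-0.69,-0.14,0,0,0.035,0],[0.65,-0.69,-0.14,0,0,0.035,0],[0.65,-0.69,-0.14,0,0,0.035,0],[0.65,-0.69,-0.14,0,0,0.035,0],[0.65,-0.69,-0.14,0,0,0.035,0],[0.65,-0.69,-0.14,0,0,0.035,0],[0.65,-0.69,-0.14,0,0,0.035,0],[0.65,-0.69,-0.14,0,0,0.035,0]]' 30
python3 -c "
from h import *
print(rows([.53,.04,.33],np.radians(95)))"
```

```text
time: 1.1
eef_pos: [0.3688, -0.3012, 0.3061]
tcp_rot: [0.995, 0.099, -0.0, 0.0]
contact_force: [0.3, -0.9, -1.3]
opening: 0.498
finger_force: 0.0
(array([ 0.5639, -0.7562, -0.0601]), 'turn z', np.float64(0.0356), 'q6', np.float64(0.474))
```

```bash
python3 -m handwheel '[[0.56,-0.755,-0.06,0,0,0.035,0],[0.56,-0.755,-0.06,0,0,0.035,0],[0.56,-0.755,-0.06,0,0,0.035,0],[0.56,-0.755,-0.06,0,0,0.035,0],[0.56,-0.755,-0.06,0,0,0.035,0],[0.56,-0.755,-0.06,0,0,0.035,0],[0.56,-0.755,-0.06,0,0,0.035,0],[0.56,-0.755,-0.06,0,0,0.035,0]]'
python3 - <<'E'
from h import *
import json
p=eyes.camera_params("wrist"); im=eyes.read_camera("wrist")
cv2.imwrite("pics/w1.png",im[:,:,::-1]); json.dump({k:np.array(v).tolist() for k,v in p.items()},open("w1.json","w"))
print(proj(p,[.594,.073,.05]))
cv2.imwrite("pics/w1v.png",cv2.resize(im[:,:,::-1],(800,500),interpolation=cv2.INTER_CUBIC))
E
```

```text
time: 2.1
eef_pos: [0.5292, 0.0374, 0.3293]
tcp_rot: [0.999, 0.043, -0.001, 0.0]
contact_force: [-0.3, 0.2, 0.7]
opening: 0.503
finger_force: 0.0
[292.59366991 103.24032072]
```

View pics/w1v.png

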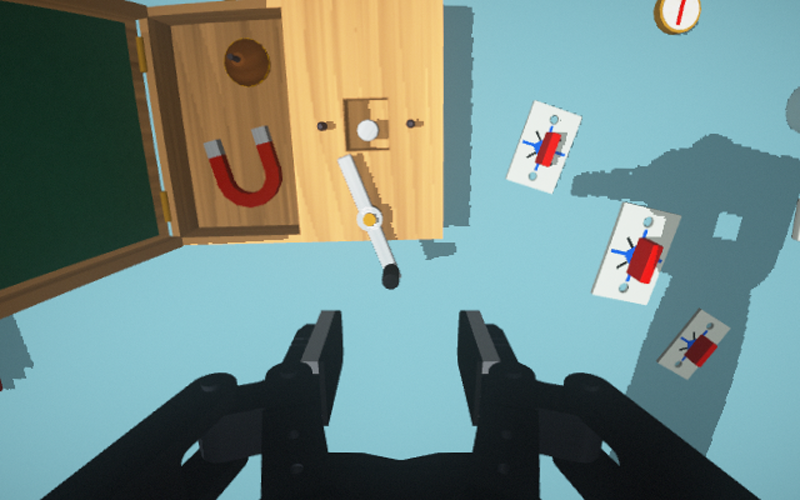

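The wrist view shows the well around (367,124), pins at (321,125) and (411,123), the pivot at (371,218), the knob top at (391,270), and the deck's near corner at (443,238). I'll zoom in for subpixel values.

```bash
python3 -c "
import cv2
a=cv2.imread('pics/w1.png')[70:235,230:370]
cv2.imwrite('pics/w1c.png',cv2.resize(a,None,fx=3.6,fy=3.6,interpolation=cv2.INTER_CUBIC))"
```

```text
(no output)
```

View pics/w1c.png

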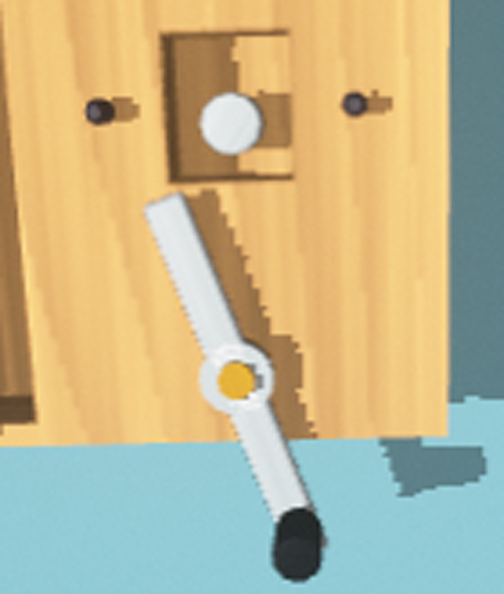

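```bash
cat > fit.py <<'E'
from h import *
import json
from scipy.optimize import least_squares
p=json.load(open("w1.json"))
def px(u,v): return np.array([(u+.5)/3.6+229.5,(v+.5)/3.6+69.5])
pts=[((160,32),(20,-45,50)),((293,31),(20,-85,50)),((294,181),(-26,-85,50)),((168,184),(-26,-45,50)),
 ((95,111),(0,-25,65)),((354,104),(0,-105,65)),((448,437),(-110,-135,50))]
# well 46 x 40: try both
def W(b,X): c,s=np.cos(b[2]),np.sin(b[2]); X=np.array(X)/1000; return np.array([b[0]+c*X[0]-s*X[1],b[1]+s*X[0]+c*X[1],X[2]])
pts[0]=((160,32),(23,-45,50)); pts[1]=((293,31),(23,-85,50)); pts[2]=((294,181),(-23,-85,50)); pts[3]=((168,184),(-23,-45,50))
f=lambda b: np.concatenate([proj(p,W(b,X))-px(*q) for q,X in pts])
r=least_squares(f,[.6,.14,.09],loss="soft_l1",f_scale=.7); b=r.x
if __name__=="__main__":
    print("box",b.round(4),np.degrees(b[2])); print(f(b).reshape(-1,2).round(2).tolist())
    print("seat",W(b,(0,-65,50)).round(4),"pivot",W(b,(-85,-65,59)).round(4), "cam pivot",onz(p,px(237,380),.067).round(4))
    k=onz(p,px(299,556),.095); pv=W(b,(-85,-65,59)); d=pv-k
    print("knob",k.round(4),np.linalg.norm(d[:2]),"latch",np.arctan2(d[1],d[0])-b[2])
    for th in (0,.4,.8,1.2,1.6): a=b[2]+th; print(th,(pv[:2]-.055*np.array([np.cos(a),np.sin(a)])).round(4))
E
python3 fit.py
```

```text
box [0.5911 0.1373 0.1092] 6.258939319228712
[[0.43, 0.46], [-1.02, -0.21], [-0.15, -0.36], [0.38, -0.34], [-0.18, 0.18], [0.48, 0.25], [-0.23, -0.03]]
seat [0.5982 0.0727 0.05  ] pivot [0.5137 0.0635 0.059 ] cam pivot [0.514  0.0631 0.067 ]
knob [0.4661 0.0386 0.095 ] 0.05366597784767465 latch 0.3727374457918349
0 [0.459  0.0575]
0.4 [0.4657 0.0367]
0.8 [0.4799 0.0201]
1.2 [0.4995 0.0103]
1.6 [0.5213 0.009 ]
```

```bash
python3 -c "
from h import *
print(rows([.465,.038,.09],np.radians(117.6)))"
```

```text
(array([-0.158 , -0.0164,  0.5989]), 'turn z', np.float64(-0.1261), 'q6', np.float64(1.364))
```

```bash
python3 -m handwheel '[[-0.158,-0.016,0.2,0,0,-0.126,0],[-0.158,-0.016,0.4,0,0,-0.126,0],[-0.158,-0.016,0.4,0,0,-0.126,0],[-0.158,-0.016,0.47,0,0,-0.126,0],[-0.158,-0.016,0.53,0,0,-0.126,0],[-0.158,-0.016,0.57,0,0,-0.126,0],[-0.158,-0.016,0.598,0,0,-0.126,0],[-0.158,-0.016,0.598,0,0,-0.126,-0.4],[-0.158,-0.016,0.598,0,0,-0.126,-1],[-0.158,-0.016,0.598,0,0,-0.126,-1],[-0.158,-0.016,0.598,0,0,-0.126,-1],[-0.158,-0.016,0.598,0,0,-0.126,-1]]' 30
cat > arc.py <<'E'
# arc offsets for the latch in tool axes, keeping the tool tangential
import sys; from fit import *
th0=float(sys.argv[1]); s=monitor.get_state(); R=Ro.from_quat(s["tcp_rot"]); print(s["eef_pos"].round(4),"knob expected",end=" ")
pv=W(b,(-85,-65,59)); K=lambda t: np.array([pv[0]-.055*np.cos(b[2]+t),pv[1]-.055*np.sin(b[2]+t),0])
print(K(th0).round(4), s["opening"]*85)
for t in map(float,sys.argv[2:]): print(t,(R.inv().apply(K(t)-K(th0))/.4).round(3),round(-(t-th0)/np.pi,3))
E
python3 arc.py .373 .53 .69 .85 1.01 1.17 1.33 1.49 1.6
```

```text
time: 3.65
eef_pos: [0.4658, 0.0393, 0.0917]
tcp_rot: [0.971, 0.24, 0.0, 0.0]
contact_force: [-0.1, -1.1, 1.0]
opening: 0.173
finger_force: 29.5
[0.4658 0.0393 0.0917] knob expected [0.465 0.038 0.   ] 14.70514832894349
0.53 [0.002 0.022 0.   ] -0.05
0.69 [0.007 0.043 0.   ] -0.101
0.85 [0.015 0.063 0.   ] -0.152
1.01 [0.027 0.082 0.   ] -0.203
1.17 [0.041 0.098 0.   ] -0.254
1.33 [0.058 0.113 0.   ] -0.305
1.49 [0.077 0.124 0.   ] -0.356
1.6 [0.091 0.13  0.   ] -0.391
```

Knob is gripped (about 15 mm opening, 29 N). Swinging the latch open.

```bash
python3 -m handwheel '[[0.002,0.022,0,0,0,-0.05,-1],[0.007,0.043,0,0,0,-0.101,-1],[0.015,0.063,0,0,0,-0.152,-1],[0.027,0.082,0,0,0,-0.203,-1],[0.041,0.098,0,0,0,-0.254,-1],[0.058,0.113,0,0,0,-0.305,-1],[0.077,0.124,0,0,0,-0.356,-1],[0.091,0.13,0,0,0,-0.391,-1],[0.091,0.13,0,0,0,-0.391,-1],[0.091,0.13,0,0,0,-0.391,-1],[0.091,0.13,0,0,0,-0.391,-0.2],[0.091,0.13,0,0,0,-0.391,-0.2]]'
python3 -m handwheel '[[0,0,-0.05,0,0,0,-0.2],[0,0,-0.15,0,0,0,0],[0,0,-0.3,0,0,0,0],[0,0,-0.4,0,0,0,0],[0,0,-0.4,0,0,0,0]]'
python3 -c "
from h import *
print(rows([.4,-.235,.25],np.radians(83.6)), monitor.get_state()['eef_pos'])"
```

```text
time: 5.15
eef_pos: [0.5218, 0.01, 0.091]
tcp_rot: [0.656, 0.755, -0.0, 0.0]
contact_force: [-1.0, 0.5, 0.9]
opening: 0.401
finger_force: 0.0
time: 5.78
eef_pos: [0.5241, 0.0096, 0.2558]
tcp_rot: [0.656, 0.755, 0.002, 0.004]
contact_force: [-0.2, -0.6, 0.3]
opening: 0.501
finger_force: 0.0
(array([-0.5621, -0.3929,  0.013 ]), 'turn z', np.float64(-0.4197), 'q6', np.float64(-0.315)) [0.5240874  0.00964941 0.25581646]
```

```bash
python3 -c "
from h import *
print(rows([.43,-.235,.25],np.radians(83.6)))"
python3 -m handwheel '[[-0.568,-0.318,0.013,0,0,-0.42,0],[-0.568,-0.318,0.013,0,0,-0.42,0],[-0.568,-0.318,0.013,0,0,-0.42,0],[-0.568,-0.318,0.013,0,0,-0.42,0],[-0.568,-0.318,0.013,0,0,-0.42,0],[-0.568,-0.318,0.013,0,0,-0.42,0],[-0.568,-0.318,0.013,0,0,-0.42,0],[-0.568,-0.318,0.013,0,0,-0.42,0],[-0.568,-0.318,0.013,0,0,-0.42,0],[-0.568,-0.318,0.013,0,0,-0.42,0]]'
python3 - <<'E'
from h import *
import json
p=eyes.camera_params("wrist"); im=eyes.read_camera("wrist")
cv2.imwrite("pics/w2.png",im[:,:,::-1]); json.dump({k:np.array(v).tolist() for k,v in p.items()},open("w2.json","w"))
s=monitor.get_state(); print(s["qpos"].round(3),s["eef_pos"],proj(p,[.4833,-.2351,.006]))
c=im[80:280,150:470,::-1]
cv2.imwrite("pics/w2v.png",cv2.resize(c,None,fx=2.5,fy=2.5,interpolation=cv2.INTER_CUBIC))
E
```

```text
(array([-0.5726, -0.3187,  0.0137]), 'turn z', np.float64(-0.4197), 'q6', np.float64(-0.315))
time: 7.02
eef_pos: [0.4275, -0.2323, 0.2449]
tcp_rot: [0.056, 0.998, 0.0, -0.001]
contact_force: [0.3, -0.1, 1.3]
opening: 0.5
finger_force: 0.0
[-0.706 -0.134  2.032 -0.     1.244 -2.166] [ 0.42764954 -0.23231232  0.24518878] [323.57943313 216.72328212]
```

View pics/w2v.png

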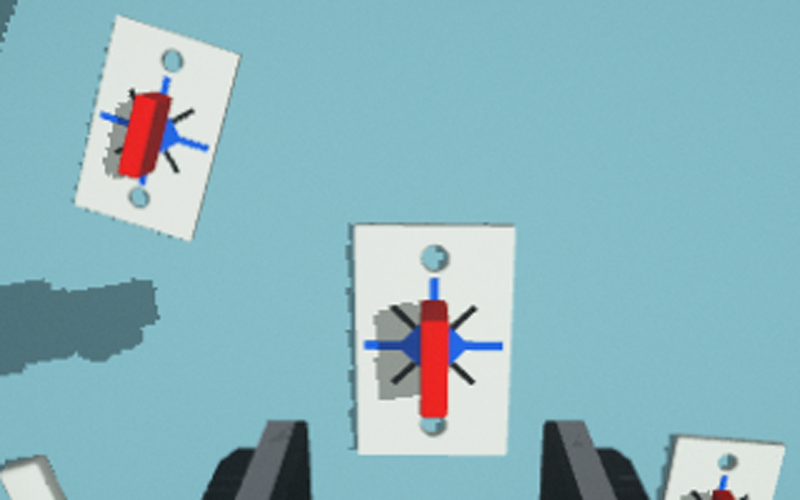

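The largest cover has corners at about (354,225), (515,226), (507,455) and (356,455). The top of its bar spans (421–447, 321–416), and it is well aligned with the gripper.

```bash
python3 - <<'E'
from h import *
import json
p=json.load(open("w2.json"))
f=lambda u,v,z: onz(p,((u+.5)/2.5+149.5,(v+.5)/2.5+79.5),z)
c=[f(*q,.006) for q in [(354,225),(515,226),(507,455),(356,454)]]
an=lambda d:np.degrees(np.arctan2(d[1],d[0])).round(1)
print(np.mean(c,0).round(4),an(c[0]-c[3]),an(c[1]-c[2]),an(c[0]-c[1])-90,np.linalg.norm(c[0]-c[3]),np.linalg.norm(c[0]-c[1]))
t=[f(*q,.038) for q in [(421.5,321),(447,321),(447,417),(420,417)]]
print(np.mean(t,0).round(4),an(t[0]-t[3]),np.linalg.norm(t[0]-t[3]))
h=[f(434,257,.006)]; print(h)
m=np.mean(t,0)
print(rows([m[0],m[1],.03],np.radians(83.6)))
E
```

```text
[ 0.4844 -0.236   0.006 ] 172.7 173.5 -186.7 0.11014268007507516 0.06991345166574021
[ 0.4838 -0.2358  0.038 ] 172.7 0.04292103705899945
[array([ 0.44366901, -0.23112199,  0.006     ])]
(array([-0.1411,  0.0066,  0.5378]), 'turn z', np.float64(0.0001), 'q6', np.float64(-2.166))
```

```bash
python3 -m handwheel '[[-0.141,0.007,0.1,0,0,0.002,0],[-0.141,0.007,0.25,0,0,0.002,0],[-0.141,0.007,0.38,0,0,0.002,0],[-0.141,0.007,0.46,0,0,0.002,0],[-0.141,0.007,0.51,0,0,0.002,0],[-0.141,0.007,0.536,0,0,0.002,0],[-0.141,0.007,0.536,0,0,0.002,0],[-0.141,0.007,0.536,0,0,0.002,-1],[-0.141,0.007,0.536,0,0,0.002,-1],[-0.141,0.007,0.536,0,0,0.002,-1],[-0.141,0.007,0.536,0,0,0.002,-1],[-0.141,0.007,0.536,0,0,0.002,-1]]' 40
python3 -m handwheel '[[0,0,-0.01,0,0,0,-1],[0,0,-0.05,0,0,0,-1],[0,0,-0.15,0,0,0,-1],[0,0,-0.3,0,0,0,-1],[0,0,-0.3,0,0,0,-1]]'
python3 -c "
from fit import *
s=W(b,(0,-65,50))
print(rows([s[0],s[1],.15],b[2]))"
```

```text
time: 8.57
eef_pos: [0.4852, -0.2365, 0.0329]
tcp_rot: [0.058, 0.998, -0.001, 0.001]
contact_force: [-0.4, -0.1, 6.3]
opening: 0.136
finger_force: 40.2
time: 9.2
eef_pos: [0.4874, -0.2381, 0.1584]
tcp_rot: [0.058, 0.998, -0.004, 0.005]
contact_force: [-0.5, -0.2, -1.3]
opening: 0.13
finger_force: 39.3
(array([-0.1848,  0.804 ,  0.018 ]), 'turn z', np.float64(0.4283), 'q6', np.float64(-2.096))
```

```bash
python3 -m handwheel '[[-0.185,0.804,0.01,0,0,0.428,-1],[-0.185,0.804,0.01,0,0,0.428,-1],[-0.185,0.804,0.01,0,0,0.428,-1],[-0.185,0.804,0.01,0,0,0.428,-1],[-0.185,0.804,0.01,0,0,0.428,-1],[-0.185,0.804,0.01,0,0,0.428,-1],[-0.185,0.804,0.01,0,0,0.428,-1],[-0.185,0.804,0.01,0,0,0.428,-1],[-0.185,0.804,0.01,0,0,0.428,-1],[-0.185,0.804,0.01,0,0,0.428,-1],[-0.185,0.804,0.01,0,0,0.428,-1],[-0.185,0.804,0.01,0,0,0.428,-1]]'
python3 - <<'E'
from fit import *
s=W(b,(0,-65,50))
for _ in range(3): print(rows([s[0],s[1],.105],b[2]),monitor.get_state()["eef_pos"]); p=eyes.camera_params("wrist"); im=eyes.read_camera("wrist")
import json
cv2.imwrite("pics/w3.png",im[:,:,::-1]); json.dump({k:np.array(v).tolist() for k,v in p.items()},open("w3.json","w"))
cv2.imwrite("pics/w3v.png",cv2.resize(im[:,:,::-1],(800,500),interpolation=cv2.INTER_CUBIC))
E
```

```text
time: 10.7
eef_pos: [0.5951, 0.0748, 0.1475]
tcp_rot: [0.667, 0.745, -0.0, -0.0]
contact_force: [-0.0, 0.5, -1.1]
opening: 0.133
finger_force: 39.4
(array([-0.006 ,  0.0072,  0.1064]), 'turn z', np.float64(0.0003), 'q6', np.float64(-0.154)) [0.59505521 0.07480711 0.14754107]
(array([-0.0061,  0.0071,  0.1064]), 'turn z', np.float64(0.0002), 'q6', np.float64(-0.154)) [0.59508374 0.07482317 0.14756533]
(array([-0.0062,  0.0071,  0.1064]), 'turn z', np.float64(0.0002), 'q6', np.float64(-0.154)) [0.5950948  0.07486618 0.14755241]
```

View pics/w3v.png

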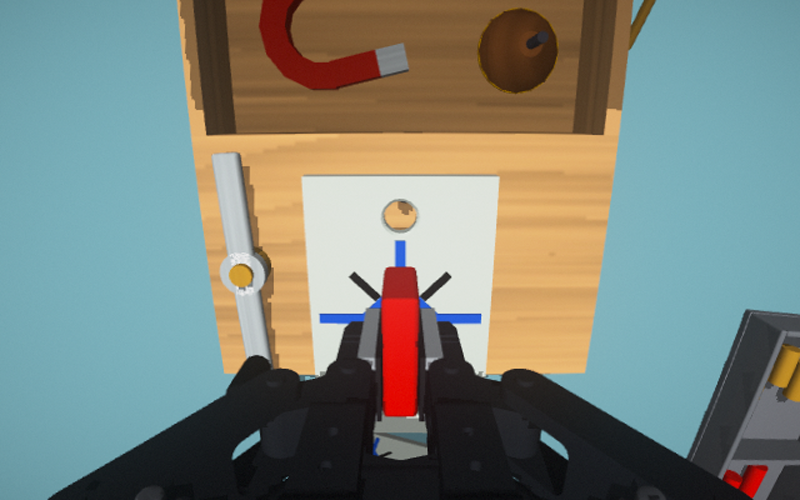

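The cover is held square, with its forward hole at (400,216). The latch is well clear to the left. I'll check how the cover sits in the grip against the pins.

```bash
python3 - <<'E'
from fit import *
q=json.load(open("w3.json")); s=monitor.get_state(); R=Ro.from_quat(s["tcp_rot"])
im=cv2.imread("pics/w3.png")
z=s["eef_pos"][2]-.0325+.006
h=onz(q,(320,172.9),z); e1=onz(q,(302/1.25,176/1.25),z); e2=onz(q,(498/1.25,176/1.25),z)
for n,X in (("hole",h),("e1",e1),("e2",e2)): print(n,X.round(4),"tool",R.inv().apply(X-s["eef_pos"]).round(4))
print("pinN",W(b,(0,-25,65)).round(4),"pin tool",R.inv().apply(W(b,(0,-25,65))-s["eef_pos"]).round(4))
m=cv2.resize(im,(800,500))[190:245,370:430]
print(np.array(h)[:2]-W(b,(0,-25,65))[:2])
E
```

```text
hole [0.591  0.1156 0.121 ] tool [0.0409 0.0003 0.0265]
e1 [0.5551 0.1261 0.121 ] tool [ 0.0553 -0.0341  0.0265]
e2 [0.6236 0.1338 0.121 ] tool [0.0554 0.0348 0.0265]
pinN [0.5938 0.1125 0.065 ] pin tool [0.0375 0.0028 0.0825]
[-0.00286129  0.00306766]
```

```bash
python3 -m handwheel '[[-0.007,0.007,0.03,0,0,0,-1],[-0.007,0.007,0.07,0,0,0,-1],[-0.007,0.007,0.1,0,0,0,-1],[-0.007,0.007,0.11,0,0,0,-1],[-0.007,0.007,0.11,0,0,0,-1],[-0.007,0.007,0.11,0,0,0,-1],[-0.007,0.007,0.11,0,0,0,-1]]'
python3 - <<'E'
from fit import *
s=W(b,(0,-65,50))
p=eyes.camera_params("wrist"); im=eyes.read_camera("wrist")
print(rows([s[0],s[1],.083],b[2]),monitor.get_state()["eef_pos"])
c=proj(p,W(b,(0,-25,65))); print("pin top px",c); u,v=c.round().astype(int)
cv2.imwrite("pics/w4.png",cv2.resize(im[v-40:v+40,u-50:u+50,::-1],None,fx=6,fy=6,interpolation=cv2.INTER_CUBIC)); print(u-50,v-40)
E
```

```text
time: 11.72
eef_pos: [0.5986, 0.0725, 0.1042]
tcp_rot: [0.667, 0.745, 0.0, 0.0]
contact_force: [-0.4, -0.1, -1.2]
opening: 0.131
finger_force: 39.4
(array([ 0.0006, -0.0009,  0.0529]), 'turn z', np.float64(0.0002), 'q6', np.float64(-0.157)) [0.59855212 0.07252522 0.10414604]
pin top px [318.35010051 168.53179389]
268 129
```

View pics/w4.png

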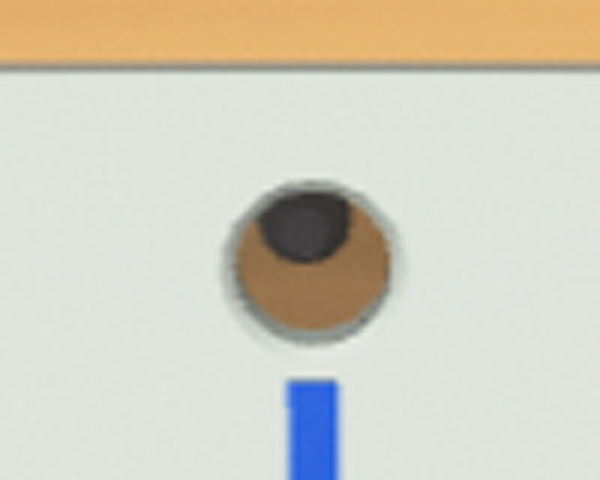

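The pin shows inside the hole at (307,228), and the rim centre is at (314,262). I'll correct for parallax in code.

```bash
python3 - <<'E'
from fit import *
p=eyes.camera_params("wrist"); s=monitor.get_state(); R=Ro.from_quat(s["tcp_rot"])
g=lambda u,v,z: R.inv().apply(onz(p,((u+.5)/6+267.5,(v+.5)/6+128.5),z)-s["eef_pos"])
a=g(307,228,.065); h=g(314,262,s["eef_pos"][2]-.0265); print(a,h,(a-h)/.4)
E
```

```text
[ 0.04123799 -0.00024671  0.03913835] [0.04120392 0.00030938 0.02649293] [ 8.51727173e-05 -1.39020990e-03  3.16135409e-02]
```

```bash
python3 -m handwheel '[[0,-0.001,0.01,0,0,0,-1],[0,-0.001,0.02,0,0,0,-1],[0,-0.001,0.03,0,0,0,-1],[0,-0.001,0.038,0,0,0,-1],[0,-0.001,0.044,0,0,0,-1],[0,-0.001,0.049,0,0,0,-1],[0,-0.001,0.052,0,0,0,-1],[0,-0.001,0.052,0,0,0,-1]]' 
```

```text
time: 12.78
eef_pos: [0.598, 0.0725, 0.083]
tcp_rot: [0.667, 0.745, 0.0, 0.0]
contact_force: [-0.2, -0.0, 0.1]
opening: 0.13
finger_force: 39.6
```

```bash
python3 -m handwheel '[[0,0,0.002,0,0,0,-1],[0,0,0.004,0,0,0,-1],[0,0,0.005,0,0,0,-1],[0,0,0.005,0,0,0,-1]]' 
```

```text
time: 13.28
eef_pos: [0.598, 0.0725, 0.0829]
tcp_rot: [0.667, 0.745, -0.0, -0.0]
contact_force: [-4.9, -0.6, 9.9]
opening: 0.132
finger_force: 40.9
```

Bottomed out: TCP is 33 mm above the deck, the same offset as at the grasp on the desk. Releasing and retreating to look.

```bash
python3 -m handwheel '[[0,0,-0.005,0,0,0,-1],[0,0,-0.005,0,0,0,-0.4],[0,0,-0.005,0,0,0,-0.3],[0,0,-0.005,0,0,0,-0.3],[0,0,-0.05,0,0,0,-0.3],[0,0,-0.15,0,0,0,-0.2],[0,0,-0.3,0,0,0,-0.2],[-0.2,0,-0.45,0,0,0,-0.2],[-0.3,0,-0.45,0,0,0,-0.2],[-0.3,0,-0.45,0,0,0,-0.2]]'
python3 - <<'E'
from fit import *
p=eyes.camera_params("wrist"); im=eyes.read_camera("wrist"); s=monitor.get_state()
cv2.imwrite("pics/w5.png",im[:,:,::-1]); json.dump({k:np.array(v).tolist() for k,v in p.items()},open("w5.json","w"))
cv2.imwrite("pics/w5v.png",cv2.resize(im[:,:,::-1],(800,500),interpolation=cv2.INTER_CUBIC))
pv=W(b,(-85,-65,59)); th=1.6; a=b[2]+th; k=pv-.055*np.array([np.cos(a),np.sin(a),0]); k[2]=.0905
print(s["eef_pos"],k,rows(k,a+np.pi/2))
for X in [(55,-65+x,56) for x in ()]+[(35,-10,56),(35,-120,56),(-35,-120,56),(-35,-10,56)]: print((proj(p,W(b,X))*1.25).round(1))
print("pins",[(proj(p,W(b,(0,y,65)))*1.25).round(1) for y in(-25,-105)],"knob",(proj(p,[k[0],k[1],.095])*1.25).round(1))
E
```

```text
time: 14.52
eef_pos: [0.6122, -0.0501, 0.2649]
tcp_rot: [0.669, 0.744, 0.001, 0.003]
contact_force: [-0.2, 1.1, 0.7]
opening: 0.401
finger_force: 0.0
[ 0.61183348 -0.04969669  0.26367316] [0.52128106 0.00898973 0.0905    ] (array([ 0.1708, -0.2112,  0.4317]), 'turn z', np.float64(-0.0102), 'q6', np.float64(-0.352))
[446.2 -33.2]
[443.  127.2]
[350.3 127.5]
[345.9 -33.1]
pins [array([396.1, -14.3]), array([396.6, 106.2])] knob [272.1 129.4]
```

View pics/w5v.png

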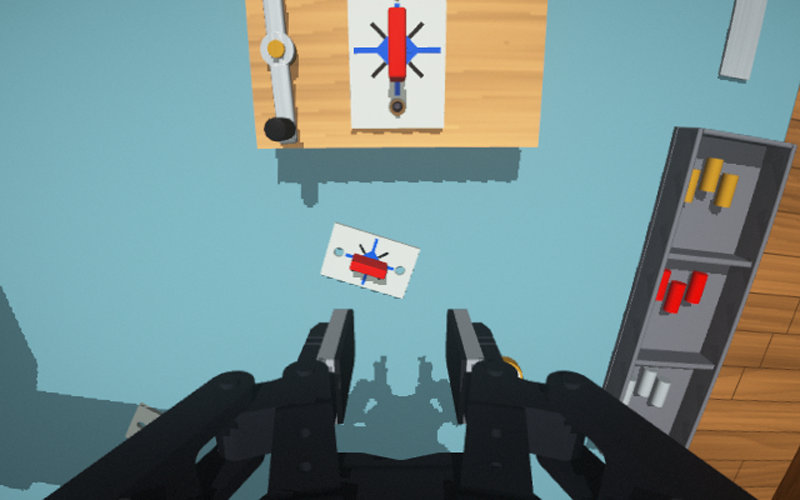

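The cover is seated, with the pin through its near hole at (397,106) and its edge where predicted. The knob top is at (280,127), slightly further round than I assumed.

```bash
python3 - <<'E'
from fit import *
p=json.load(open("w5.json")); pv=W(b,(-85,-65,59)); k=onz(p,(279.5/1.25,128/1.25),.095); d=pv-k
th=np.arctan2(d[1],d[0])-b[2]; print("knob",k,np.hypot(*d[:2]),th)
k[2]=.0905; print(rows(k,b[2]+th+np.pi/2),monitor.get_state()["eef_pos"])
E
```

```text
knob [0.52621987 0.01036967 0.095     ] 0.05455205778711626 1.6932939208699516
(array([ 0.1729, -0.1986,  0.4318]), 'turn z', np.float64(-0.0399), 'q6', np.float64(-0.352)) [ 0.61183348 -0.04969669  0.26367316]
```

```bash
python3 -m handwheel '[[0.173,-0.199,0.1,0,0,-0.04,-0.2],[0.173,-0.199,0.2,0,0,-0.04,-0.2],[0.173,-0.199,0.25,0,0,-0.04,-0.2],[0.173,-0.199,0.32,0,0,-0.04,-0.2],[0.173,-0.199,0.38,0,0,-0.04,-0.2],[0.173,-0.199,0.42,0,0,-0.04,-0.2],[0.173,-0.199,0.432,0,0,-0.04,-0.2],[0.173,-0.199,0.432,0,0,-0.04,-0.2],[0.173,-0.199,0.432,0,0,-0.04,-1],[0.173,-0.199,0.432,0,0,-0.04,-1],[0.173,-0.199,0.432,0,0,-0.04,-1],[0.173,-0.199,0.432,0,0,-0.04,-1]]' 30
python3 arc.py 1.69 1.52 1.35 1.18 1.01 .84 .67 .5 .33 .16 0 -.03
```

```text
time: 16.08
eef_pos: [0.5249, 0.013, 0.0889]
tcp_rot: [0.619, 0.785, 0.0, 0.001]
contact_force: [-1.1, 0.1, 5.5]
opening: 0.176
finger_force: 29.5
[0.5249 0.013  0.0889] knob expected [0.5261 0.0099 0.    ] 14.946486753652847
1.52 [ 0.002 -0.023 -0.   ] 0.054
1.35 [ 0.008 -0.046 -0.   ] 0.108
1.18 [ 0.018 -0.067 -0.   ] 0.162
1.01 [ 0.031 -0.086 -0.   ] 0.216
0.84 [ 0.047 -0.103 -0.   ] 0.271
0.67 [ 0.066 -0.117 -0.   ] 0.325
0.5 [ 0.087 -0.127 -0.   ] 0.379
0.33 [ 0.11  -0.134 -0.   ] 0.433
0.16 [ 0.133 -0.136 -0.   ] 0.487
0.0 [ 0.155 -0.135 -0.   ] 0.538
-0.03 [ 0.159 -0.135 -0.   ] 0.547
```

```bash
python3 -m handwheel '[[0.001,-0.023,-0.003,0,0,0.054,-1],[0.006,-0.046,-0.003,0,0,0.108,-1],[0.015,-0.067,-0.003,0,0,0.162,-1],[0.027,-0.086,-0.003,0,0,0.216,-1],[0.042,-0.103,-0.003,0,0,0.271,-1],[0.06,-0.117,-0.003,0,0,0.325,-1],[0.08,-0.127,-0.003,0,0,0.379,-1],[0.103,-0.133,-0.003,0,0,0.433,-1],[0.125,-0.135,-0.003,0,0,0.487,-1],[0.147,-0.134,-0.003,0,0,0.538,-1],[0.151,-0.134,-0.003,0,0,0.547,-1],[0.151,-0.134,-0.003,0,0,0.547,-1]]'
python3 arc.py 0 -.03 -.06
```

```text
time: 17.58
eef_pos: [0.4602, 0.059, 0.0892]
tcp_rot: [0.999, 0.044, 0.004, 0.001]
contact_force: [8.0, -2.8, -5.4]
opening: 0.178
finger_force: 29.7
[0.4602 0.059  0.0892] knob expected [0.459  0.0575 0.    ] 15.125175238015201
-0.03 [-0.    -0.004 -0.   ] 0.01
-0.06 [ 0.    -0.008 -0.   ] 0.019
```

```bash
python3 -m handwheel '[[0,-0.004,0,0,0,0,-1],[0,-0.008,0,0,0,0,-1],[0,-0.008,0,0,0,0,-1],[0,-0.008,0,0,0,0,-1]]'
```

```text
time: 18.08
eef_pos: [0.4602, 0.0594, 0.0892]
tcp_rot: [0.999, 0.045, 0.003, 0.004]
contact_force: [6.1, -12.5, -5.9]
opening: 0.176
finger_force: 29.9
```

The latch is against its stop: the force rises with no motion. Releasing and verifying.

```bash
python3 -m handwheel '[[0,0,0,0,0,0,-0.6],[0,0.004,0,0,0,0,-0.2],[0,0.004,0,0,0,0,-0.2],[0,0.004,0,0,0,0,-0.2],[0,0.004,-0.05,0,0,0,-0.2],[0,0.004,-0.15,0,0,0,-0.2],[0.1,0.004,-0.3,0,0,0,-0.2],[0.2,0.004,-0.5,0,0,0,-0.2],[0.2,0.004,-0.55,0,0,0,-0.2],[0.2,0.004,-0.55,0,0,0,-0.2],[0.2,0.004,-0.55,0,0,0,-0.2]]'
python3 - <<'E'
from fit import *
p=eyes.camera_params("wrist"); im=eyes.read_camera("wrist")
json.dump({k:np.array(v).tolist() for k,v in p.items()},open("w6.json","w"))
cv2.imwrite("pics/w6.png",im[:,:,::-1])
cv2.imwrite("pics/w6v.png",cv2.resize(im[0:270,140:460,::-1],None,fx=2.2,fy=2.2,interpolation=cv2.INTER_CUBIC))
f=lambda X:((proj(p,W(b,X))-[140,0])*2.2).round(1)
print("corners",[f(X) for X in [(35,-10,56),(35,-120,56),(-35,-120,56),(-35,-10,56)]],"nose0",f((-23,-65,65)),"pivot",f((-85,-65,67)),"knob0",f((-140,-65,95)))
E
```

```text
time: 19.45
eef_pos: [0.537, 0.0684, 0.3082]
tcp_rot: [0.999, 0.044, -0.001, -0.0]
contact_force: [-0.0, -0.3, -0.1]
opening: 0.4
finger_force: 0.0
corners [array([278.7, 169.6]), array([509.4, 164.8]), array([506.8, 311.6]), array([287.1, 316.1])] nose0 [396.4 291.2] pivot [398.8 415.9] knob0 [401.2 539.1]
```

View pics/w6v.png

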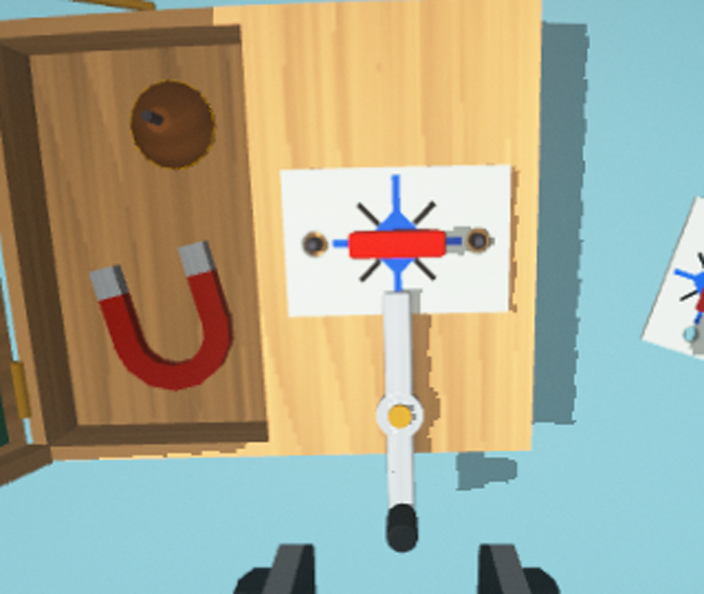

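The nose at (397,291), the knob at (402,535) and the cover corners all match the closed prediction to within a couple of pixels. Both pins show through their holes.

```bash
python3 -c "
from plant import ctrl
print(ctrl.sign_off())"
```

```text
the job is handed in; nothing more can be done
None
```

The well is closed: the latch was swung clear, the largest cover was lowered fully home on both pins, and the latch was swung back to its stop with its nose over the cover; the job was handed in at about 19.5 s of the 58 s allowed.

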